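# Close the cam-lever clamp on a food pump's discharge joint

### The job

The hose tail is standing loose on the gasket of the food pump's upward outlet. Close the clamp on it: gently swing the hinged front half of the clamp ring fully home around the two flanges so that the tail sits centred and upright, swing the eye bolt into the slot of the front half's ear, then fold the red cam lever over by feel until it is properly firm, but do not force it, or the gasket is crushed. Let go, leave everything clamped, and do not disturb the other things on the bench.

Things in the scene. Friction and masses are not known exactly. Their poses are not given: they have to be found in the camera images.
- joint_centre (a point): Centre of the flanged joint on the steel pump's upright outlet, fixed 245 mm above the bench. RING FRAME: origin here, z up, x to the blue motor, y left. The clamp ring lies round it, 70 mm outside, 22 mm high (11 mm above and below). Its rear half (x > 0) is fixed by a stay. Except the outlet's neck (radius 25 mm) and the stay, the pump lies over 30 mm below
- half_hinge (a point): Vertical hinge pin of the clamp's front half, at x 0, y +41 mm in the ring frame (fixed)
- front_half (a joint): Angle (rad) of the dark steel front half: 0 = fully home round both flanges (then at x < 0), 1.7 = wide open; opening is clockwise from above. It stays where left. Moving it takes 1 to 2 N at the ear, more near the end as it pushes the loose tail to the centre. Push the ear until it stops dead and press with 5 to 10 N there, so that it is home; over 40 N is too rough
- half_ear (a point): Middle of the front face of the ear, the lug at the front half's free end. When shut the face looks to -x, at x -12 mm in the ring frame, y -32 to -51 mm, this point at y -44. It is 22 mm high with a 10 mm slot, open at its outer end, for the bolt; 9 mm thick. Pushing this face round the hinge shuts the half
- bolt_pivot (a point): Vertical pivot pin of the eye bolt, on the rear half's ear, at x +12, y -47 mm in the ring frame (fixed)
- bolt (a joint): Angle (rad) of the eye bolt (8 mm rod with the lever on its end): 0 = seated in the slot, lying along -x of the ring frame; up to 1.6 = swung out to the right (-y), counter-clockwise from above. It moves lightly (under 1 N), stays where left, and goes in freely only when the front half is home. Pushing the back (counter-clockwise) side of the lever swings both in, as the lever's pin is stiffer
- lever (a joint): Angle (rad) of the cam lever: 0 = open, leaning 40 deg counter-clockwise (from above) from the bolt's line; grows as it folds clockwise, round the ring's front, to 1.7 at most. Turns freely (1 to 2 N) until the cam bites between 0.5 and 1.3, by a nut's unseen setting. Then it stiffens within 0.1 to 0.4 rad. Firm: 11 to 15 N at the grip; 20 N crushes the gasket. Let go, it may ease back 0.15
- lever_pin (a point): Axis of the lever's pin at the bolt's free end, 42.7 mm (2 mm either way, by the nut's setting) from bolt_pivot, at the ring's mid height. The cam round it is 30 mm in diameter, 22 mm high
- lever_grip (a point): Middle of the lever's red grip, 58 mm from lever_pin, at the ring's mid height. The straight lever is 11 mm thick and 18 mm high here; the red part reaches from 35 to 81 mm from the pin
- saddle: Brass saddle washer, 4 x 11 x 22 mm, sliding on the bolt between cam and ear; origin at its centre. The cam presses it on the ear's front face and so draws the clamp tight
- tail_centre (a point): Centre of the loose steel hose tail, 23 mm above its underside: a 50 mm flange, 3 mm thick at the edge, standing on the gasket, with a ribbed spigot 29 mm in diameter; 46 mm high in all. At first it stands 1 to 4 mm off centre, towards the front half. Clamped, this point is 24 mm above joint_centre
- gasket_c (a point): Centre of a spare black rubber gasket lying on the bench, 50 mm ring, 6 mm thick; leave alone
- cap_c (a point): Centre of a steel blanking cap lying on the bench, 50 mm disc, 10 mm high; leave alone
- spanner_grip (a point): Handle of a 170 mm spanner lying on the bench; leave alone
- sanitiser_c (a point): Half-way up a sanitiser bottle, 68 mm in diameter, 190 mm high, blue cap; leave alone
- bowl_c (a point): Half-way up a steel bowl, 170 mm in diameter, 70 mm high; leave alone
- tub_c (a point): Half-way up a white tub with a red lid, 90 mm in diameter, 110 mm high; leave alone

How it is judged:
By the outcome, as a careful person would: the job done as asked, in the order asked, and still so for the second after the job is handed in, with the robot touching nothing.
It also fails if it takes over 72 s, if anything falls off the work surface, if the arm or the gripper's body presses on something with over 40 N, if the wrist force passes 120 N, or if a joint passes its speed limit or range.

### The arm

A 6-joint arm with a two-finger parallel gripper is mounted at the origin on the work surface. World frame = base frame: x ahead of the robot, y to its left, z up, the work surface at z = 0. Lengths are in m, angles in rad, forces in N, time in s.
With the tool pointing down it reaches from about 0.275 to 0.85 m from the base axis. Payload 5.2 kg.
Tool frame: the origin (TCP) lies midway between the tips of the shut fingers; the grasp point (between the pads) lies 19 mm behind it (grip_depth is the distance from the TCP to the grasp point, in m); x points along the fingers, z is the direction in which the jaws open and shut, and the axes are right-handed (so a half turn about x gives the same grasp; the last joint's range is limited). The gripper opens to 85 mm and grips with 20 to 120 N. Pads are 22 mm wide; open, the fingers measure 114 mm over their backs; the gripper's body (76 mm by 85 mm) begins 54 mm behind the grasp point. The pads swing forward as they close: fully open they stand 13 mm farther back than shut.
Start: joints at [0.941, 0.259, 1.535, -0, 1.348, -0.203], TCP at [0.228, 0.501, 0.231] pointing down, gripper open.
Joint ranges: [-3.14, 3.14], [-0.91, 2.08], [0.19, 2.58], [-1.22, 4.36], [0.22, 2.71], [-3.12, 3.12]. Speed limits (rad/s): [2.57, 2.57, 3.14, 3.14, 3.14, 3.14].

### API

Orientations are given as [roll, pitch, yaw] about the fixed x, y, z axes, in that order (R = Rz(yaw) Ry(pitch) Rx(roll)).
In Python, from rig import * gives the robot as it stands.
- The arm moves only by the shell command python3 -m handwheel 'ROWS' [FORCE]. ROWS is JSON, a list of rows, each a list of 5 numbers: the shift along the tool's x, y, z in mm, then the turn about the tool's x in rad, then the opening, from 0 (shut) to 1 (fully open). A call has 1 to 5 rows; each row shifts and turns the commanded pose from where the row before left it, along the tool's axes as they then stand; what a row does not reach is not made up. A row lasts 1/8 s, in which the tool goes at most 62.5 mm and 10.7 degrees, less where a joint would pass 70% of its speed; a pose out of reach is approached as far as the arm can. A call with a gripper value outside its range is refused whole. The fingers move at their own pace and stop on an object; FORCE is the grip in N (left out, the last holds). Time passes only in rows, so rows that do not move let the fingers close. It gives the time, the measured TCP pose, the force and the opening at its end, in the units of the state.
- observe(): the state, without advancing time (a new reading comes with each control period).
- read_camera(name): name is "scene" or "top"; returns a dict with "frame" (400x640x3 uint8, red, green, blue), "intrinsics" (3x3 intrinsics, pixels), "distortion" ([k1, k2, p1, p2, k3] as OpenCV has them; the pictures are not rectified), "camera_from_world" (4x4, takes a point from world to camera coordinates). Camera axes: x right, y up, looking along -z (the intrinsics and any distortion apply to the point x, -y, -z); pixel columns grow to the right and rows downward; lengths in m; the calibration is good to about 2 mm. A picture is of the moment at which its call begins. There is no depth.
- hand_in(): hands the job in, once; it reports no verdict.
The state is a dict: "time": time; "q": joint angles; "qvel": joint speeds; "joint_torque": joint torques, N m; "tcp_pos": TCP position; "ee_rot": TCP orientation; "wrist_force": force on the tool from outside, world axes, zero at the start; "moment": the same for the moment, N m; "width": finger opening in m.
Only numpy, scipy, OpenCV 4.12 (cv2) and the standard library are available. Lean on these libraries where they do the work, as an engineer would, in place of code of your own. Each camera call takes 0.05 s, during which the arm holds its last target.

## Working session

There is one attempt and no reset: what is moved stays moved. The work goes in short steps, Python scripts to look and compute and a shell command to move; the robot and the scene stay as the last step left them, time stands still between calls to the robot, and variables do not carry over. Pictures are saved under pics/ and viewed, and the job is handed in when it is done.

```bash
ls; mkdir -p pics
python3 - <<'E'
from rig import *
import cv2,numpy as np
s=observe();print(s)
for n in("scene","top"):
    c=read_camera(n);cv2.imwrite(f"pics/{n}0.png",c["frame"][:,:,::-1]);print(n,c["intrinsics"],c["distortion"],c["camera_from_world"])
    np.savez(f"{n}0.npz",**c)
E
```

```text
pics
{'time': 0.0, 'q': array([ 9.41195693e-01,  2.59332765e-01,  1.53608006e+00, -1.09119366e-05,
        1.34796977e+00, -2.02809525e-01]), 'qvel': array([-1.07076064e-03, -1.20575248e-03, -7.48972968e-04, -5.04651864e-05,
       -4.45659008e-04, -9.67150385e-04]), 'joint_torque': array([ 1.08381064e-03, -4.46031511e+01, -2.90580493e+01, -4.52939275e-04,
        1.12194812e-02,  1.78154374e-05]), 'tcp_pos': array([0.22735034, 0.50024461, 0.2304814 ]), 'ee_rot': array([ 2.94472615,  1.56900635, -2.19445151]), 'wrist_force': array([ 0.31583396,  0.84314539, -0.65719249]), 'moment': array([-0.01633601, -0.03884799, -0.06149731]), 'width': 0.08521690580068}
scene [[513.13450701   0.         319.51968903]
 [  0.         513.13450701 203.10927203]
 [  0.           0.           1.        ]] [-0.09099247  0.          0.          0.          0.        ] [[ 0.66773758  0.74438825 -0.00355867 -0.36639395]
 [-0.61883136  0.55775381  0.5531351   0.19487269]
 [ 0.41373213 -0.36714687  0.83308397 -1.77283366]
 [ 0.          0.          0.          1.        ]]
top [[409.03369829   0.         322.41199435]
 [  0.         409.03369829 195.37556674]
 [  0.           0.           1.        ]] [0.03022983 0.         0.         0.         0.        ] [[ 0.01651255 -0.999754    0.01480824  0.01707074]
 [ 0.9911947   0.01831361  0.13113996 -0.52152431]
 [-0.13137889  0.0125124   0.99125326 -1.28836475]
 [ 0.          0.          0.          1.        ]]
```

View pics/scene0.png

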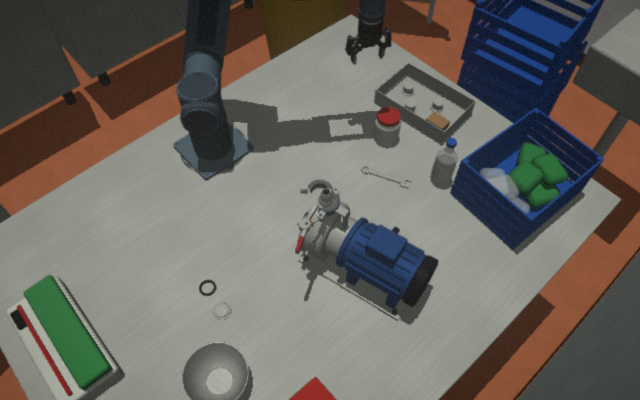

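View pics/top0.png

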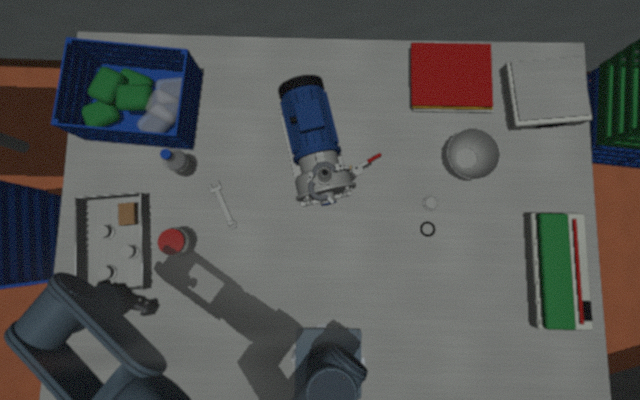

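The scene view shows the pump at about (370,250) with the joint near (328,200). In the top view the joint is near (325,175) and the red lever near (373,159). I'll enlarge both.

Run:
```python
import cv2,numpy as np
a=cv2.imread("pics/scene0.png")[160:270,280:400];cv2.imwrite("pics/s0z.png",cv2.resize(a,None,fx=5,fy=5,interpolation=cv2.INTER_CUBIC))
a=cv2.imread("pics/top0.png")[130:220,275:395];cv2.imwrite("pics/t0z.png",cv2.resize(a,None,fx=6,fy=6,interpolation=cv2.INTER_CUBIC))
```

```text
(no output)
```

View pics/s0z.png

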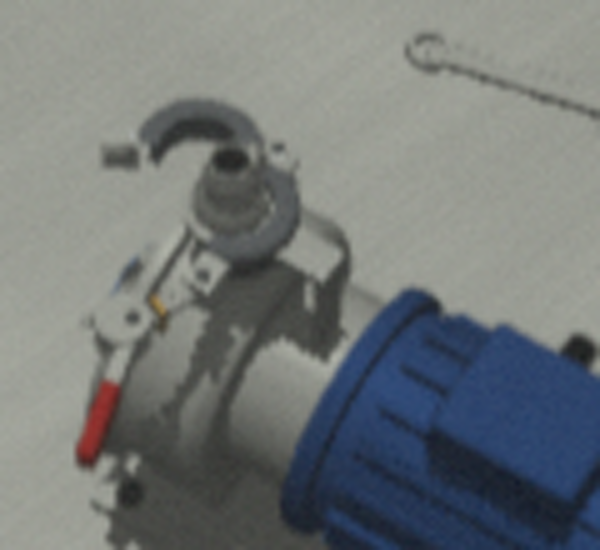

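View pics/t0z.png

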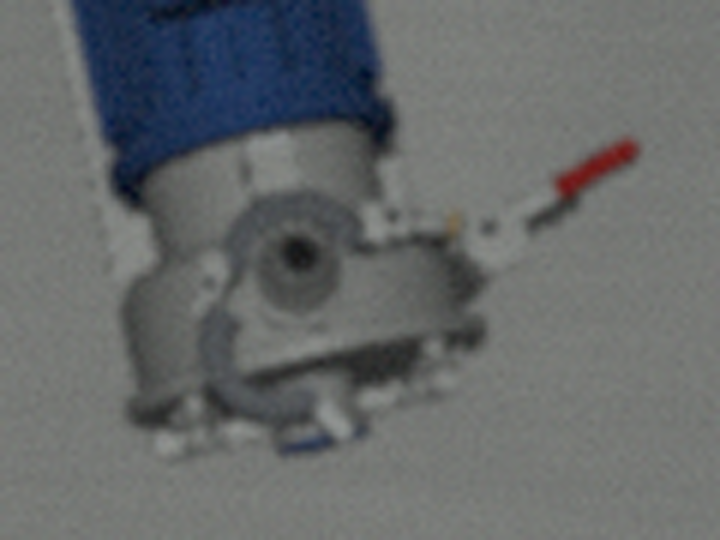

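```bash
cat > h.py <<'E'
import cv2,numpy as np
def load(n,k=0): return dict(np.load(f"{n}{k}.npz"))
def ray(c,uv):
    p=cv2.undistortPoints(np.array([[uv]],float),c["intrinsics"],c["distortion"])[0,0]
    T=c["camera_from_world"];R=T[:3,:3];t=T[:3,3]
    return -R.T@t, R.T@np.array([p[0],-p[1],-1.])
def onz(c,uv,z):
    o,d=ray(c,uv);return o+d*(z-o[2])/d[2]
def proj(c,P):
    T=c["camera_from_world"];q=T[:3,:3]@np.array(P)+T[:3,3]
    return cv2.projectPoints(np.array([[q[0],-q[1],-q[2]]]),np.zeros(3),np.zeros(3),c["intrinsics"],c["distortion"])[0][0,0]
def tri(c1,u1,c2,u2):
    o1,d1=ray(c1,u1);o2,d2=ray(c2,u2);d1/=np.linalg.norm(d1);d2/=np.linalg.norm(d2)
    A=np.stack([d1,-d2],1);s=np.linalg.lstsq(A,o2-o1,rcond=None)[0]
    a,b=o1+s[0]*d1,o2+s[1]*d2;return (a+b)/2,np.linalg.norm(a-b)
zt=lambda x,y:(275+x/6-.4,130+y/6-.4)
zs=lambda x,y:(280+x/5-.4,160+y/5-.4)
E
python3 - <<'E'
from h import *
t,s=load("top"),load("scene")
pts={"hinge":((208,283),(282,156)),"pivot":((392,215),(205,272)),"pin":((490,228),(132,318)),"grip":((597,168),(98,424)),"spig":((297,252),(233,158)),"ear":((333,415),(121,155))}
for k,(a,b) in pts.items():
    P,e=tri(t,zt(*a),s,zs(*b)); print(k,P.round(4),round(e,4), onz(t,zt(*a),.256).round(4),onz(s,zs(*b),.256).round(4))
for nm,c,f in(("top",t,zt),("scene",s,zs)):
    i=0 if nm=="top" else 1
    h=onz(c,f(*pts["hinge"][i]),.257)[:2];p=onz(c,f(*pts["pivot"][i]),.257)[:2]
    v=p-h; ang=np.arctan2(v[1],v[0])-np.arctan2(-88,12)
    R=np.array([[np.cos(ang),-np.sin(ang)],[np.sin(ang),np.cos(ang)]])
    o=((h-R@[0,.041])+(p-R@[.012,-.047]))/2
    print(nm,"dist",np.linalg.norm(v),"yaw",ang,"O",o)
    for k in("pin","grip","ear"): print(k,(R.T@(onz(c,f(*pts[k][i]),.256)[:2]-o)*1e3).round(1))
E
```

```text
hinge [0.543  0.0654 0.2486] 0.0003 [0.5418 0.0653 0.256 ] [0.5467 0.0616 0.256 ]
pivot [ 0.5741 -0.0174  0.2572] 0.0007 [ 0.5746 -0.0172  0.256 ] [ 0.5734 -0.0172  0.256 ]
pin [ 0.5692 -0.0623  0.2553] 0.0014 [ 0.5695 -0.0616  0.256 ] [ 0.5691 -0.0632  0.256 ]
grip [ 0.6    -0.112   0.2459] 0.0014 [ 0.5981 -0.11    0.256 ] [ 0.6041 -0.1159  0.256 ]
spig [0.5492 0.0252 0.292 ] 0.002 [0.5568 0.0255 0.256 ] [0.5303 0.0415 0.256 ]
ear [0.4833 0.0061 0.2433] 0.0042 [0.483  0.0082 0.256 ] [ 0.4892 -0.0012  0.256 ]
top dist 0.08873193901275367 yaw 0.24267325014691954 O [0.5514507  0.02555056]
pin [ -3.5 -88.9]
grip [  12.7 -142.8]
ear [-70.7  -0.4]
scene dist 0.08309618657837944 yaw 0.19155608644998035 O [0.55404041 0.02354345]
pin [ -1.7 -88. ]
grip [  22.6 -146.5]
ear [-68.4 -12. ]
```

```bash
cat >> h.py <<'E'
from scipy.spatial.transform import Rotation as Ro
YAW=.2427;O=np.array([.5515,.0256])
RR=np.array([[np.cos(YAW),-np.sin(YAW)],[np.sin(YAW),np.cos(YAW)]])
w2r=lambda p:(RR.T@(np.array(p)[:2]-O))*1e3
r2w=lambda p:RR@(np.array(p)/1e3)+O
def st():
    from rig import observe
    s=observe();R=Ro.from_euler("xyz",s["ee_rot"]).as_matrix()
    return s,R
def rep():
    s,R=st();p=s["tcp_pos"]
    zr=RR.T@R[:2,2];yr=RR.T@R[:2,1]
    print("t",round(s["time"],2),"ring xy",w2r(p).round(1),"z",round(p[2]*1e3,1),"toolz ring ang",round(np.arctan2(zr[1],zr[0]),3),"F ring",(RR.T@s["wrist_force"][:2]).round(2),round(s["wrist_force"][2],2),"w",round(s["width"],4),"q6",round(s["q"][5],2))
def go(target,ztcp,ang=None):
    """shift in tool axes (mm) to ring-xy target, height mm; turn about tool x so tool z points at ring angle ang"""
    s,R=st();p=s["tcp_pos"];T=np.array([*r2w(target),ztcp/1e3])
    d=R.T@(T-p)*1e3
    out="shift %s"%d.round(1)
    if ang is not None:
        zr=RR.T@R[:2,2];a=np.arctan2(zr[1],zr[0]);dd=-(ang-a);dd=(dd+np.pi)%(2*np.pi)-np.pi
        out+=" turn %.3f (q6->%.2f?)"%(dd,s["q"][5])
    print(out)
E
python3 - <<'E'
from h import *
s,R=st();print(R.round(3));rep();go((-100,30),300,-.95+0)
E
```

```text
[[-0.001 -0.91   0.414]
 [-0.001  0.414  0.91 ]
 [-1.     0.    -0.002]]
t 0.1 ring xy [-200.5  538.6] z 230.6 toolz ring ang 0.901 F ring [-0.05 -0.4 ] 0.07 w 0.0855 q6 -0.2
shift [ -69.  -394.5 -336.6] turn 1.851 (q6->-0.20?)
```

```bash
python3 -m handwheel '[[-20,0,0,0.18,0],[-20,0,0,0.18,0],[-15,0,0,0.18,0],[-15,0,0,0.18,0],[0,0,0,0.18,0]]' 20; python3 -m handwheel '[[0,0,0,0.18,0],[0,0,0,0.18,0],[0,0,0,0.18,0],[0,0,0,0.18,0],[0,0,0,0.18,0]]'
python3 - <<'E'
from h import *
rep();go((-100,34),300,-.95)
E
```

```text
time: 0.72
tcp_pos: [0.2279, 0.5011, 0.3023]
ee_rot: [0.739, 1.569, 0.977]
wrist_force: [-0.1, -0.6, -0.9]
width: 0.0002
time: 1.35
tcp_pos: [0.2275, 0.5004, 0.3008]
ee_rot: [-1.525, 1.57, -2.187]
wrist_force: [-0.1, 0.2, 0.5]
width: -0.0001
t 1.35 ring xy [-200.4  538.8] z 300.8 toolz ring ang -0.905 F ring [-0.03  0.19] 0.46 w -0.0001 q6 1.6
shift [   1.1 -233.   458.9] turn 0.045 (q6->1.60?)
```

```bash
python3 -m handwheel '[[0,-23.3,45.9,0.01,0],[0,-23.3,45.9,0.01,0],[0,-23.3,45.9,0.01,0],[0,-23.3,45.9,0.01,0],[0,-23.3,45.9,0.01,0]]'; python3 -m handwheel '[[0,-23.3,45.9,0,0],[0,-23.3,45.9,0,0],[0,-23.3,45.9,0,0],[0,-23.3,45.9,0,0],[0,0,0,0,0]]'
python3 - <<'E'
from h import *
from rig import *
rep();go((-100,34),300,-.95)
for n in("scene","top"):
    c=read_camera(n);np.savez(f"{n}1.npz",**c)
    s=st()[0]; print(n,proj(c,s["tcp_pos"]))
a=load("scene",1)["frame"][130:240,280:400,::-1];b=load("top",1)["frame"][130:240,275:395,::-1]
cv2.imwrite("pics/z1.png",cv2.resize(np.hstack([a,b]),None,fx=3.3,fy=3.3,interpolation=cv2.INTER_CUBIC))
E
```

```text
time: 1.98
tcp_pos: [0.334, 0.2646, 0.301]
ee_rot: [-1.669, 1.57, -2.375]
wrist_force: [0.6, 0.4, -0.1]
width: -0.0001
time: 2.6
tcp_pos: [0.414, 0.0732, 0.3008]
ee_rot: [-1.712, 1.57, -2.423]
wrist_force: [-0.3, 0.7, -0.5]
width: 0.0
t 2.6 ring xy [-122.1   79.2] z 300.8 toolz ring ang -0.954 F ring [-0.15  0.78] -0.46 w 0.0 q6 0.62
shift [ 0.8 -8.1 49.7] turn -0.004 (q6->0.62?)
scene [306.20654727 148.33795441]
top [303.7505543  223.42594587]
```

View pics/z1.png

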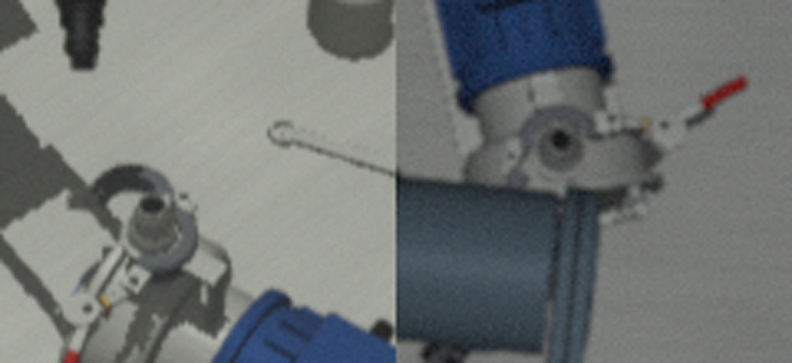

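```bash
python3 -m handwheel '[[0,-8,25,0,0],[0,0,25,0,0],[30,0,0,0,0],[36,0,0,0,0],[0,0,0,0,0]]'
python3 - <<'E'
from h import *
from rig import *
rep()
for n in("scene",):
    c=read_camera(n);np.savez(f"{n}1.npz",**c)
a=load("scene",1)["frame"][150:240,280:400,::-1]
cv2.imwrite("pics/z2.png",cv2.resize(a,None,fx=6,fy=6,interpolation=cv2.INTER_CUBIC))
E
```

```text
time: 3.32
tcp_pos: [0.4443, 0.0386, 0.233]
ee_rot: [-2.644, 1.565, 2.934]
wrist_force: [0.0, -0.3, 0.1]
width: -0.0001
t 3.33 ring xy [-100.9   38.4] z 233.0 toolz ring ang -0.948 F ring [-0.04 -0.33] 0.13 w -0.0001 q6 0.54
```

View pics/z2.png

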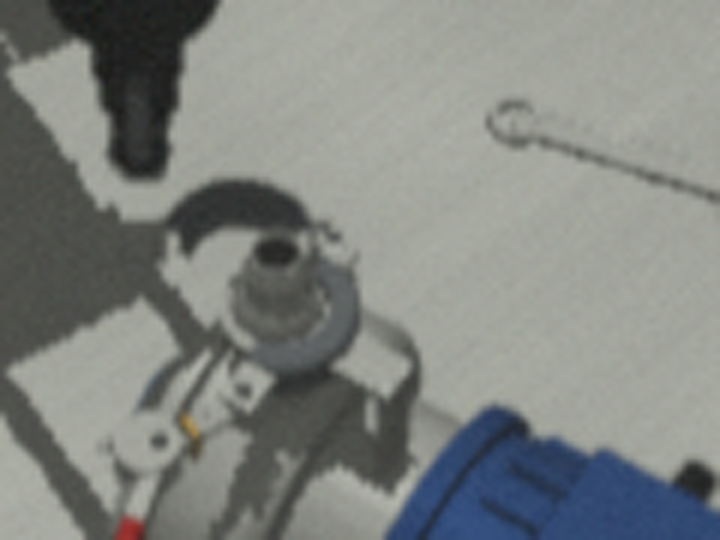

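```bash
python3 -m handwheel '[[0,-3,18,0,0],[0,0,0,0,0]]';python3 -m handwheel '[[0,0,4,0,0],[0,0,0,0,0]]';python3 -m handwheel '[[0,0,4,0,0],[0,0,0,0,0]]';python3 -m handwheel '[[0,0,4,0,0],[0,0,0,0,0]]'
python3 - <<'E'
from h import *
rep()
E
```

```text
time: 3.62
tcp_pos: [0.4597, 0.0225, 0.2368]
ee_rot: [0.414, 1.567, -0.293]
wrist_force: [0.6, -1.2, -0.8]
width: 0.0003
time: 3.88
tcp_pos: [0.461, 0.0209, 0.2357]
ee_rot: [0.592, 1.57, -0.114]
wrist_force: [-0.1, -0.5, -0.1]
width: -0.0001
time: 4.12
tcp_pos: [0.4639, 0.0184, 0.2353]
ee_rot: [0.024, 1.571, -0.682]
wrist_force: [-0.0, 0.5, -0.3]
width: 0.0
time: 4.38
tcp_pos: [0.4669, 0.0158, 0.2352]
ee_rot: [-1.924, 1.571, -2.63]
wrist_force: [-0.1, 0.5, -0.5]
width: -0.0
t 4.38 ring xy [-84.5  10.8] z 235.2 toolz ring ang -0.949 F ring [0.01 0.52] -0.47 w -0.0 q6 0.5
```

```bash
python3 -m handwheel '[[0,-1.7,7,-0.08,0],[0,-1.7,7,-0.08,0],[0,0,0,0,0]]';python3 -m handwheel '[[0,-1.7,7,-0.08,0],[0,-1.7,7,-0.08,0],[0,-1.7,7,-0.08,0],[0,0,0,0,0]]'
python3 - <<'E'
from h import *
from rig import *
rep()
for n in("scene",):
    c=read_camera(n);np.savez(f"{n}1.npz",**c)
a=load("scene",1)["frame"][150:240,280:400,::-1]
cv2.imwrite("pics/z3.png",cv2.resize(a,None,fx=6,fy=6,interpolation=cv2.INTER_CUBIC))
E
```

```text
time: 4.75
tcp_pos: [0.4759, 0.0044, 0.2353]
ee_rot: [0.151, 1.571, -0.396]
wrist_force: [-0.9, -0.4, -0.1]
width: 0.0003
time: 5.25
tcp_pos: [0.4923, -0.0094, 0.2353]
ee_rot: [0.239, 1.571, -0.069]
wrist_force: [0.3, 0.3, -0.4]
width: 0.0002
t 5.25 ring xy [-65.9 -19.7] z 235.3 toolz ring ang -0.551 F ring [0.35 0.18] -0.39 w 0.0002 q6 0.06
```

View pics/z3.png

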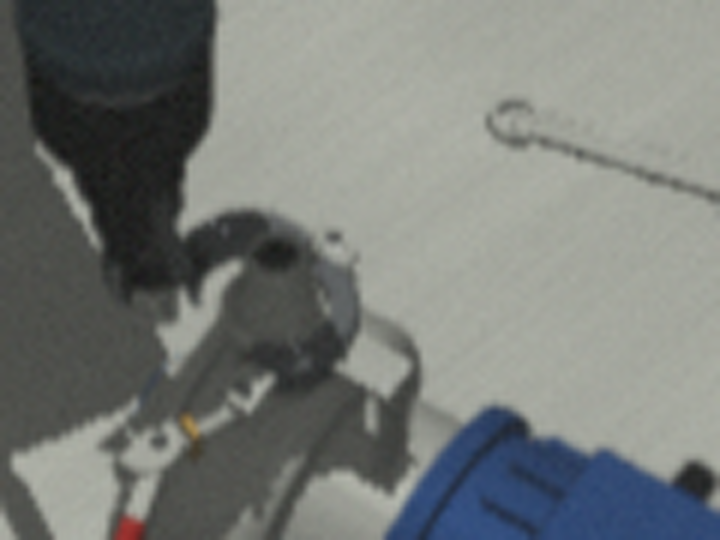

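```bash
python3 -m handwheel '[[0,-1.7,7,-0.08,0],[0,-1.7,7,-0.08,0],[0,0,0,0,0]]';python3 -m handwheel '[[0,-1.3,5.2,-0.06,0],[0,-1.3,5.2,-0.06,0],[0,0,0,0,0]]';  python3 - <<'E'
from h import *
rep()
E
```

```text
time: 5.68
tcp_pos: [0.5048, -0.0162, 0.2353]
ee_rot: [-0.052, 1.571, -0.2]
wrist_force: [-0.4, 0.2, -0.5]
width: 0.0003
time: 6.05
tcp_pos: [0.5147, -0.0199, 0.2353]
ee_rot: [0.079, 1.571, 0.05]
wrist_force: [0.3, -0.3, -0.6]
width: 0.0003
t 6.05 ring xy [-46.7 -35.4] z 235.3 toolz ring ang -0.272 F ring [ 0.18 -0.33] -0.62 w 0.0003 q6 -0.23
```

```bash
python3 -m handwheel '[[0,-0.9,3.5,-0.04,0],[0,-0.9,3.5,-0.04,0],[0,0,0,0,0]]';python3 -m handwheel '[[0,-0.9,3.5,-0.04,0],[0,0,0,0,0]]';  python3 - <<'E'
from h import *
from rig import *
rep()
for n in("scene",):
    c=read_camera(n);np.savez(f"{n}1.npz",**c)
a=load("scene",1)["frame"][150:240,280:400,::-1]
cv2.imwrite("pics/z4.png",cv2.resize(a,None,fx=6,fy=6,interpolation=cv2.INTER_CUBIC))
E
```

```text
time: 6.42
tcp_pos: [0.5216, -0.0218, 0.2353]
ee_rot: [0.236, 1.571, 0.288]
wrist_force: [-0.7, 0.3, -0.5]
width: 0.0
time: 6.68
tcp_pos: [0.5251, -0.0225, 0.2353]
ee_rot: [0.301, 1.571, 0.393]
wrist_force: [-0.9, -0.1, 1.0]
width: 0.0004
t 6.67 ring xy [-37.2 -40.4] z 235.3 toolz ring ang -0.151 F ring [-0.88  0.08] 1.04 w 0.0004 q6 -0.35
```

View pics/z4.png

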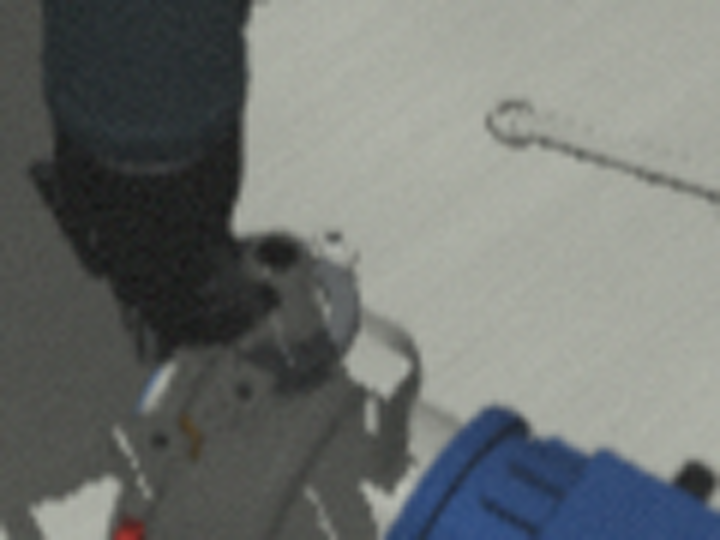

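```bash
python3 -m handwheel '[[0,-0.4,1.8,-0.02,0],[0,0,0,0,0]]'|grep wrist; python3 -m handwheel '[[0,-0.4,1.8,-0.02,0],[0,0,0,0,0]]'|grep wrist;python3 -m handwheel '[[0,-0.4,1.8,-0.02,0],[0,0,0,0,0]]'|grep wrist;  python3 - <<'E'
from h import *
rep()
E
```

```text
wrist_force: [-1.5, -0.0, 0.8]
wrist_force: [-1.0, 0.3, 1.1]
wrist_force: [-0.2, -0.3, -0.2]
t 7.47 ring xy [-31.7 -42.5] z 235.3 toolz ring ang -0.088 F ring [-0.24 -0.29] -0.2 w -0.0004 q6 -0.41
```

```bash
python3 -m handwheel '[[0,-0.4,1.5,-0.02,0],[0,0,0,0,0]]'|grep wrist; python3 -m handwheel '[[0,-0.4,1.5,-0.02,0],[0,0,0,0,0]]'|grep wrist;  python3 - <<'E'
from h import *
rep()
E
```

```text
wrist_force: [-0.7, -1.8, 0.4]
wrist_force: [-1.0, -1.1, 0.2]
t 7.97 ring xy [-28.8 -43.5] z 235.3 toolz ring ang -0.048 F ring [-1.29 -0.85] 0.25 w 0.0005 q6 -0.45
```

```bash
for i in 1; do python3 -m handwheel '[[0,-0.3,1,-0.012,0],[0,0,0,0,0]]'|grep wrist; python3 -m handwheel '[[0,-0.3,1,-0.012,0],[0,0,0,0,0]]'|grep wrist; python3 -m handwheel '[[0,-0.3,1,-0.012,0],[0,0,0,0,0]]'|grep wrist; done
python3 - <<'E'
from h import *
rep()
E
```

```text
wrist_force: [-1.3, -1.4, 0.1]
wrist_force: [-1.8, -1.5, -0.8]
wrist_force: [-2.5, -1.2, 0.4]
t 8.72 ring xy [-26.1 -44.4] z 235.3 toolz ring ang -0.013 F ring [-2.66 -0.54] 0.39 w 0.0002 q6 -0.48
```

```bash
python3 -m handwheel '[[0,-0.2,0.7,0,0],[0,0,0,0,0]]'|grep wrist; python3 -m handwheel '[[0,0,0.7,0,0],[0,0,0,0,0]]'|grep wrist; python3 -m handwheel '[[0,0,0.7,0,0],[0,0,0,0,0]]'|grep wrist
python3 - <<'E'
from h import *
rep()
E
```

```text
wrist_force: [-2.6, -1.3, 1.8]
wrist_force: [-5.2, -1.7, 1.1]
wrist_force: [-6.9, -1.8, 2.6]
t 9.47 ring xy [-24.8 -44.6] z 235.3 toolz ring ang -0.013 F ring [-7.1  -0.12] 2.55 w -0.0002 q6 -0.48
```

```bash
python3 -m handwheel '[[0,0,0.4,0,0],[0,0,0,0,0],[0,0,0,0,0]]'
python3 - <<'E'
from h import *
from rig import *
rep();rep()
for n in("scene","top"):
    c=read_camera(n);np.savez(f"{n}1.npz",**c)
a=load("scene",1)["frame"][150:240,280:400,::-1];b=load("top",1)["frame"][130:220,275:395,::-1]
cv2.imwrite("pics/z5.png",cv2.resize(np.vstack([a,b]),None,fx=3.3,fy=3.3,interpolation=cv2.INTER_CUBIC))
E
```

```text
time: 9.85
tcp_pos: [0.5382, -0.0237, 0.2352]
ee_rot: [3.091, 1.568, -2.962]
wrist_force: [-7.5, -1.6, 3.6]
width: 0.0004
t 9.85 ring xy [-24.8 -44.6] z 235.2 toolz ring ang -0.013 F ring [-7.69  0.25] 3.62 w 0.0004 q6 -0.48
t 9.85 ring xy [-24.8 -44.6] z 235.2 toolz ring ang -0.013 F ring [-7.69  0.25] 3.62 w 0.0004 q6 -0.48
```

View pics/z5.png

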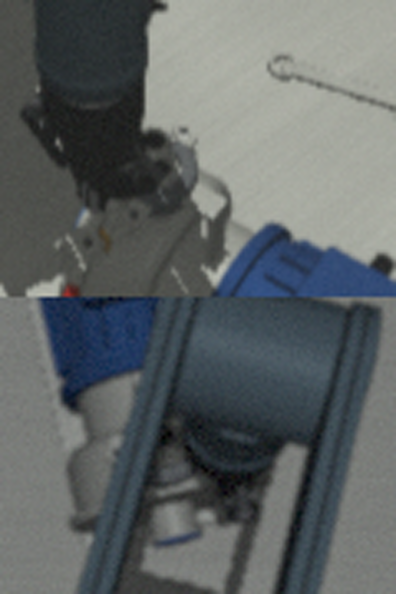

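```bash
python3 -m handwheel '[[0,0,0.4,0,0],[0,0,0,0,0],[0,0,0,0,0]]';  python3 - <<'E'
from h import *
rep()
E
```

```text
time: 10.32
tcp_pos: [0.5382, -0.0236, 0.2352]
ee_rot: [3.09, 1.567, -2.964]
wrist_force: [-9.1, -2.9, 4.2]
width: -0.0
t 10.32 ring xy [-24.7 -44.6] z 235.2 toolz ring ang -0.013 F ring [-9.57 -0.62] 4.25 w -0.0 q6 -0.48
```

```bash
python3 -m handwheel '[[0,0,-12,0,0],[0,0,-20,0,0],[-40,0,0,0,0],[-35,0,0,0,0],[0,0,0,0,0]]';  python3 - <<'E'
from h import *
rep(); go((47,-133),310,.31)
E
```

```text
time: 10.95
tcp_pos: [0.5107, -0.031, 0.3137]
ee_rot: [-0.419, 1.562, -0.188]
wrist_force: [-0.2, 0.3, 0.2]
width: -0.0
t 10.95 ring xy [-53.2 -45.1] z 313.7 toolz ring ang -0.013 F ring [-0.13  0.35] 0.23 w -0.0 q6 -0.51
shift [  4.8 -86.6 101.3] turn -0.323 (q6->-0.51?)
```

```bash
python3 -m handwheel '[[0,-43,0,0,0],[0,-43,30,0,0],[0,0,36,0,0],[0,0,36,-0.16,0],[0,0,0,-0.16,0]]';  python3 - <<'E'
from h import *
from rig import *
rep(); go((47,-133),234,.31)
for n in("scene","top"):
    c=read_camera(n);np.savez(f"{n}1.npz",**c)
a=load("scene",1)["frame"][150:240,270:390,::-1];b=load("top",1)["frame"][120:210,285:405,::-1]
cv2.imwrite("pics/z6.png",cv2.resize(a,None,fx=6,fy=6,interpolation=cv2.INTER_CUBIC))
cv2.imwrite("pics/z6t.png",cv2.resize(b,None,fx=6,fy=6,interpolation=cv2.INTER_CUBIC))
E
```

```text
time: 11.58
tcp_pos: [0.6295, -0.0906, 0.3077]
ee_rot: [1.618, 1.569, 2.174]
wrist_force: [0.1, 0.1, -0.9]
width: 0.0002
t 11.57 ring xy [  47.8 -131.5] z 307.7 toolz ring ang 0.314 F ring [0.08 0.09] -0.87 w 0.0002 q6 -0.87
shift [73.7 -1.3 -1.2] turn 0.004 (q6->-0.87?)
```

View pics/z6.png

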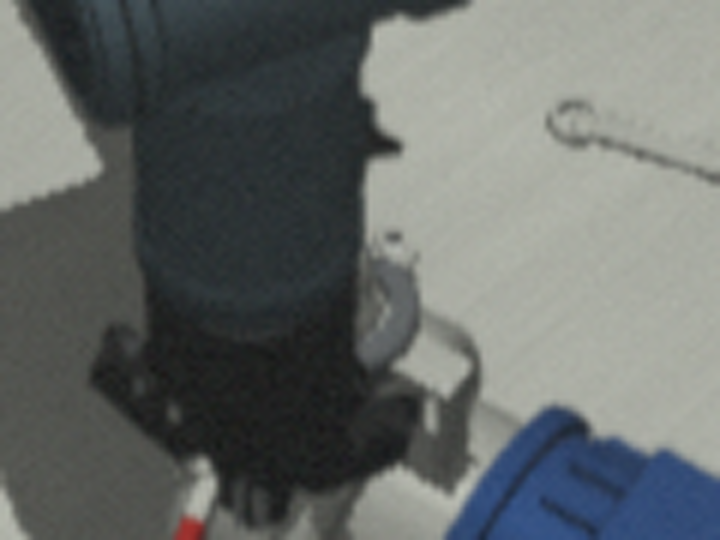

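View pics/z6t.png

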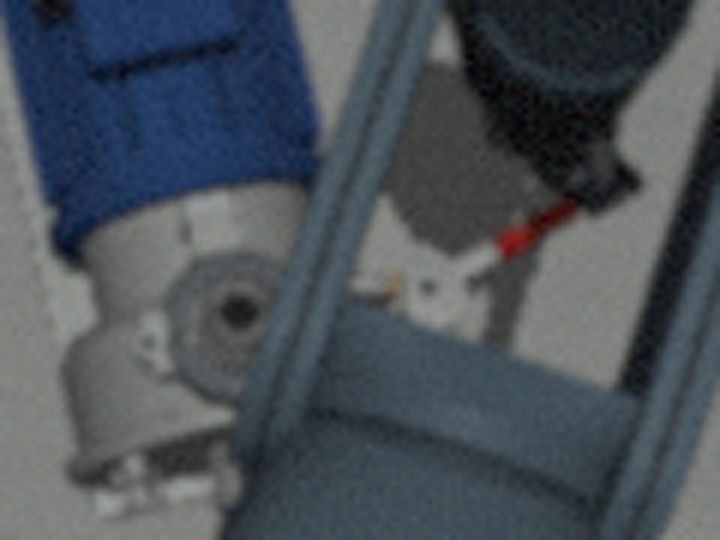

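Run:
```python
from h import *
s,R=st();p=s["tcp_pos"];t=load("top",1);c=load("scene",1)
for z in(p[2],.256):
  for o in (0,-14,14):
    q=p+R[:,2]*o/1e3; q=[*q[:2],z]
    print(z,o,((proj(t,q)-[285,120])*6).round(),((proj(c,q)-[270,150])*6).round())
m=t["frame"].astype(int);mask=((m[:,:,0]>110)&(m[:,:,1]<70)&(m[:,:,2]<70)).astype(np.uint8);mask[:,:340]=0;mask[200:]=0;mask[:130]=0;mask[:,400:]=0
ys,xs=np.nonzero(mask);print(len(xs),xs.min(),xs.max(),ys.min(),ys.max(),xs.mean(),ys.mean())
```

```text
0.3085288506118476 0 [507. 130.] [257. 504.]
0.3085288506118476 -14 [524. 157.] [224. 496.]
0.3085288506118476 14 [491. 103.] [291. 513.]
0.256 0 [493. 161.] [259. 568.]
0.256 -14 [509. 186.] [227. 560.]
0.256 14 [477. 135.] [292. 577.]
13 368 372 158 161 370.0 159.3846153846154
```

```bash
python3 -m handwheel '[[37,0,0,0,0],[37,0,0,0,0],[0,0,0,0,0]]'; python3 -m handwheel '[[0,0,-8,0,0],[0,0,0,0,0]]'|grep wrist; python3 -m handwheel '[[0,0,-5,0,0],[0,0,0,0,0]]'|grep wrist
python3 - <<'E'
from h import *
rep()
E
```

```text
time: 12.05
tcp_pos: [0.6253, -0.0905, 0.2328]
ee_rot: [2.246, 1.564, 2.793]
wrist_force: [-0.2, 0.6, 0.3]
width: -0.0002
wrist_force: [0.7, 1.1, 1.0]
wrist_force: [0.1, 0.4, -0.1]
t 12.55 ring xy [  33.3 -135.8] z 237.1 toolz ring ang 0.307 F ring [0.19 0.34] -0.15 w -0.0002 q6 -0.89
```

```bash
python3 -m handwheel '[[2.5,0.8,-7.3,0.08,0],[0,0.8,-7.3,0.08,0],[0,0.8,-7.3,0.08,0],[0,0,0,0,0]]'; python3 -m handwheel '[[0,0.8,-7.3,0.08,0],[0,0.8,-7.3,0.08,0],[0,0,0,0,0]]'
python3 - <<'E'
from h import *
from rig import *
rep()
for n in("scene","top"):
    c=read_camera(n);np.savez(f"{n}1.npz",**c)
a=load("scene",1)["frame"][150:240,270:390,::-1];b=load("top",1)["frame"][130:220,285:405,::-1]
cv2.imwrite("pics/z7.png",cv2.resize(np.vstack([a,b]),None,fx=3.3,fy=3.3,interpolation=cv2.INTER_CUBIC))
E
```

```text
time: 13.05
tcp_pos: [0.5958, -0.1058, 0.2341]
ee_rot: [-0.725, 1.57, -0.414]
wrist_force: [-0.1, 0.3, -0.5]
width: 0.0
time: 13.42
tcp_pos: [0.5815, -0.108, 0.234]
ee_rot: [-0.483, 1.57, -0.331]
wrist_force: [0.6, -0.3, -0.1]
width: 0.0001
t 13.43 ring xy [  -3.  -136.9] z 234.0 toolz ring ang -0.091 F ring [ 0.49 -0.46] -0.06 w 0.0001 q6 -0.52
```

View pics/z7.png

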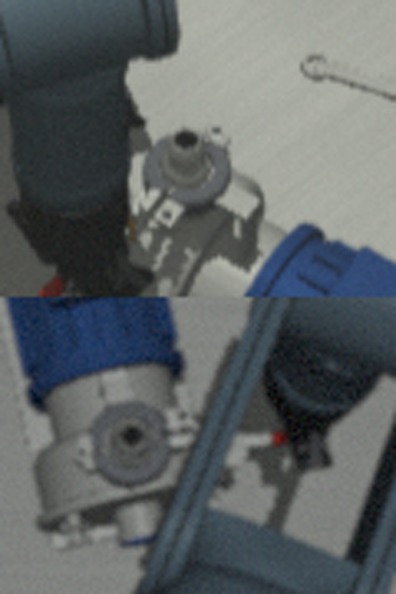

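```bash
python3 -m handwheel '[[0,0.8,-7.3,0.08,0],[0,0.8,-7.3,0.08,0],[0,0.8,-7.3,0.08,0],[0,0.8,-7.3,0.08,0],[0,0,0,0,0]]'; python3 -m handwheel '[[0,0.6,-5.5,0.06,0],[0,0.6,-5.5,0.06,0],[0,0.6,-5.5,0.06,0],[0,0,0,0,0]]'
python3 - <<'E'
from h import *
from rig import *
rep()
for n in("scene","top"):
    c=read_camera(n);np.savez(f"{n}1.npz",**c)
a=load("scene",1)["frame"][150:240,270:390,::-1];b=load("top",1)["frame"][130:220,285:405,::-1]
cv2.imwrite("pics/z8.png",cv2.resize(np.vstack([a,b]),None,fx=3.3,fy=3.3,interpolation=cv2.INTER_CUBIC))
E
```

```text
time: 14.15
tcp_pos: [0.5524, -0.1056, 0.2339]
ee_rot: [-0.222, 1.571, -0.389]
wrist_force: [-0.0, -0.6, -0.3]
width: -0.0
time: 14.65
tcp_pos: [0.5369, -0.1002, 0.2339]
ee_rot: [-0.087, 1.571, -0.434]
wrist_force: [-0.4, -1.4, -0.9]
width: 0.0001
t 14.65 ring xy [ -44.4 -118.6] z 233.9 toolz ring ang -0.59 F ring [-0.68 -1.28] -0.87 w 0.0001 q6 -0.04
```

View pics/z8.png

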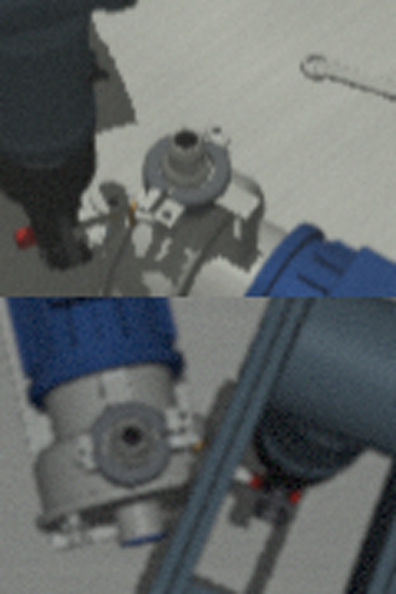

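```bash
python3 -m handwheel '[[0,0.5,-4.6,0.05,0],[0,0.5,-4.6,0.05,0],[0,0,0,0,0]]'|grep wrist; python3 -m handwheel '[[0,0.5,-4.6,0.05,0],[0,0.5,-4.6,0.05,0],[0,0,0,0,0]]'|grep wrist
python3 - <<'E'
from h import *
from rig import *
rep()
for n in("scene","top"):
    c=read_camera(n);np.savez(f"{n}1.npz",**c)
a=load("scene",1)["frame"][150:240,270:390,::-1];b=load("top",1)["frame"][130:220,285:405,::-1]
cv2.imwrite("pics/z9.png",cv2.resize(np.vstack([a,b]),None,fx=3.3,fy=3.3,interpolation=cv2.INTER_CUBIC))
E
```

```text
wrist_force: [-0.7, -0.4, 0.4]
wrist_force: [0.4, -1.1, -0.9]
t 15.5 ring xy [ -57.7 -105.7] z 233.8 toolz ring ang -0.79 F ring [ 0.08 -1.16] -0.92 w 0.0001 q6 0.16
```

View pics/z9.png

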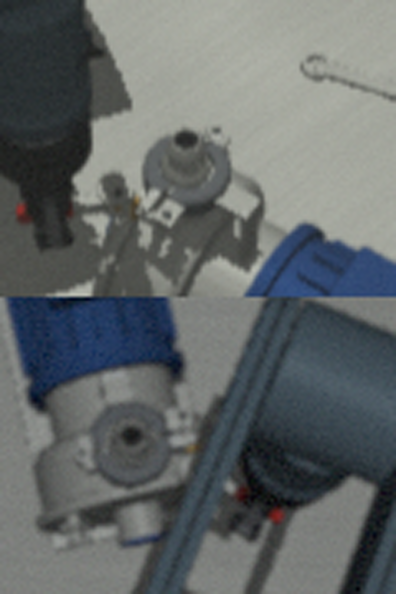

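Run:
```python
from h import *
c=load("scene",1)
a=c["frame"][170:240,270:350,::-1]
cv2.imwrite("pics/z9b.png",cv2.convertScaleAbs(cv2.resize(a,None,fx=9,fy=8,interpolation=cv2.INTER_CUBIC),alpha=1.8))
for n,p in(("pin0",(-32.7,-47)),("pin.1",(12-44.7*np.cos(.15),-47-44.7*np.sin(.15))),("pin.3",(12-44.7*np.cos(.3),-47-44.7*np.sin(.3))),("piv",(12,-47)),("ear",(-12,-44)),("hinge",(0,41)),("O",(0,0))):
    z=.292 if n=="O" else .256
    print(n,((proj(c,[*r2w(p),z])-[270,170])*[9,8]).round())
```

```text
pin0 [329. 289.]
pin.1 [318. 304.]
pin.3 [309. 320.]
piv [458. 354.]
ear [395. 312.]
hinge [592. 151.]
O [516. 173.]
```

View pics/z9b.png

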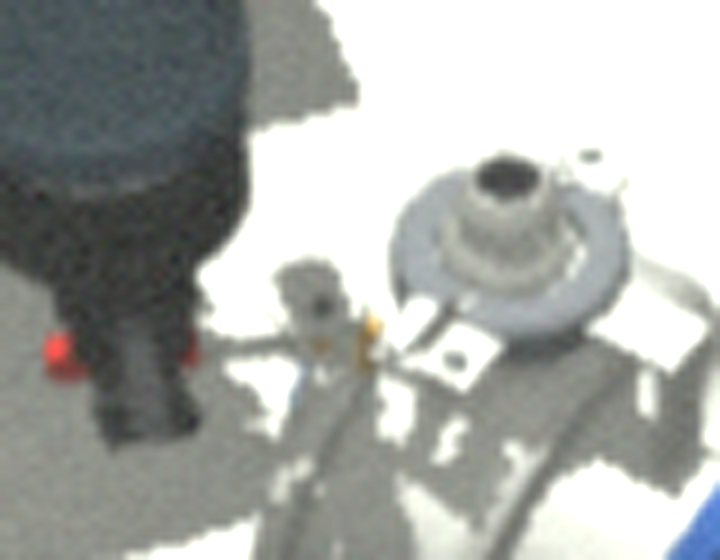

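```bash
cat >> h.py <<'E'
def ft(L0=(-32.7,-47)):
    """tool-frame force and TCP seen from the lever pin"""
    s,R=st();f=R.T@s["wrist_force"];r=w2r(s["tcp_pos"])-np.array(L0);zr=RR.T@R[:2,2];yr=RR.T@R[:2,1]
    print("t %.2f F tool xyz %s  rel pin along(-y) %.1f normal(z) %.1f ang %.3f height %.1f xy %s"%(s["time"],f.round(1),-r@yr,r@zr,np.arctan2(zr[1],zr[0]),s["tcp_pos"][2]*1e3,w2r(s["tcp_pos"]).round(1)))
E
python3 -m handwheel '[[0,0.3,-2.8,0.03,0],[0,0,0,0,0]]'>/dev/null; python3 -c 'from h import *;ft()';python3 -m handwheel '[[0,0.3,-2.8,0.03,0],[0,0,0,0,0]]'>/dev/null; python3 -c 'from h import *;ft()';python3 -m handwheel '[[0,0.3,-2.8,0.03,0],[0,0,0,0,0]]'>/dev/null; python3 -c 'from h import *;ft()'
```

```text
t 15.85 F tool xyz [-0.4 -0.3 -0.4]  rel pin along(-y) 58.0 normal(z) 23.0 ang -0.823 height 233.8 xy [ -59.6 -103.3]
t 16.10 F tool xyz [-0.4  0.7  0.7]  rel pin along(-y) 57.1 normal(z) 21.8 ang -0.853 height 233.8 xy [ -61.4 -100.9]
t 16.35 F tool xyz [ 1.  -0.5  0.1]  rel pin along(-y) 56.2 normal(z) 20.7 ang -0.883 height 233.8 xy [-63.  -98.6]
```

```bash
python3 -m handwheel '[[0,0,-2,0,0],[0,0,0,0,0]]'>/dev/null; python3 -c 'from h import *;ft()';python3 -m handwheel '[[0,-0.8,-2.9,0.05,0],[0,0,0,0,0]]'>/dev/null; python3 -c 'from h import *;ft()';python3 -m handwheel '[[0,-0.8,-2.9,0.05,0],[0,0,0,0,0]]'>/dev/null;  python3 - <<'E'
from h import *
from rig import *
ft()
c=read_camera("scene");np.savez("scene1.npz",**c)
a=c["frame"][170:240,270:350,::-1]
cv2.imwrite("pics/z10.png",cv2.convertScaleAbs(cv2.resize(a,None,fx=9,fy=8,interpolation=cv2.INTER_CUBIC),alpha=1.8))
E
```

```text
t 16.60 F tool xyz [-0.3  0.6  1.5]  rel pin along(-y) 56.2 normal(z) 19.2 ang -0.883 height 234.0 xy [-63.9 -97.5]
t 16.85 F tool xyz [0.4 0.6 2. ]  rel pin along(-y) 56.1 normal(z) 19.0 ang -0.932 height 234.0 xy [-66.4 -95.7]
t 17.10 F tool xyz [0.3 1.  1.7]  rel pin along(-y) 56.0 normal(z) 18.8 ang -0.981 height 233.9 xy [-68.8 -93.8]
```

View pics/z10.png

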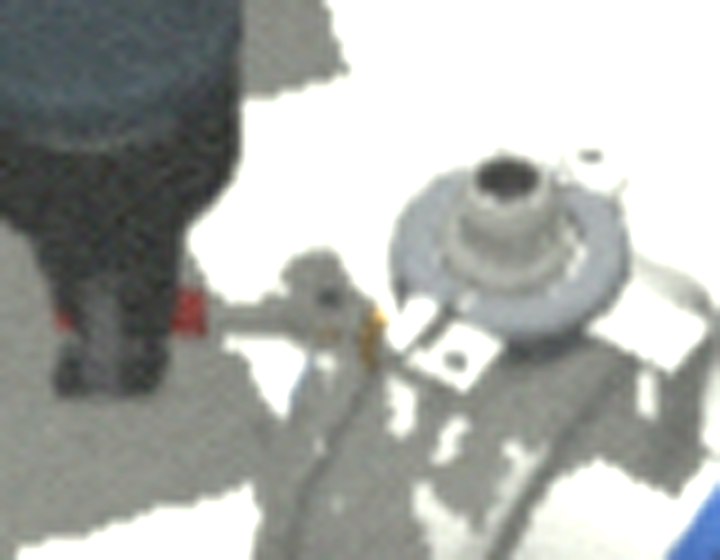

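```bash
python3 -m handwheel '[[0,-1.0,-2.9,0.05,0],[0,-1.0,-2.9,0.05,0],[0,-1.0,-2.9,0.05,0],[0,0,0,0,0]]'>/dev/null; python3 -c 'from h import *;ft()';python3 -m handwheel '[[0,-1.0,-2.9,0.05,0],[0,-1.0,-2.9,0.05,0],[0,0,0,0,0]]'>/dev/null; python3 -c 'from h import *;ft()'
```

```text
t 17.65 F tool xyz [0.9 0.7 1.5]  rel pin along(-y) 56.4 normal(z) 18.5 ang -1.131 height 233.9 xy [-75.9 -87.8]
t 18.02 F tool xyz [-1.7  1.1  1.5]  rel pin along(-y) 56.8 normal(z) 18.4 ang -1.231 height 233.9 xy [-80.1 -83.3]
```

```bash
for i in a; do
python3 -m handwheel '[[0,-0.9,-2.9,0.05,0],[0,0,0,0,0]]'>/dev/null; python3 -c 'from h import *;ft()'
python3 -m handwheel '[[0,-0.9,-2.9,0.05,0],[0,0,0,0,0]]'>/dev/null; python3 -c 'from h import *;ft()'
python3 -m handwheel '[[0,-0.7,-2.3,0.04,0],[0,0,0,0,0]]'>/dev/null; python3 -c 'from h import *;ft()'
python3 -m handwheel '[[0,-0.7,-2.3,0.04,0],[0,0,0,0,0]]'>/dev/null; python3 -c 'from h import *;ft()'; done
```

```text
t 18.27 F tool xyz [-0.2  1.   1.4]  rel pin along(-y) 56.8 normal(z) 18.4 ang -1.281 height 233.9 xy [-81.9 -80.9]
t 18.52 F tool xyz [-0.2  1.   0.8]  rel pin along(-y) 56.9 normal(z) 18.4 ang -1.331 height 233.8 xy [-83.6 -78.4]
t 18.77 F tool xyz [-0.8  1.2  1.3]  rel pin along(-y) 56.9 normal(z) 18.4 ang -1.371 height 233.8 xy [-84.9 -76.3]
t 19.02 F tool xyz [-0.5  1.7  2.5]  rel pin along(-y) 57.0 normal(z) 18.4 ang -1.411 height 233.8 xy [-86.  -74.2]
```

```bash
for i in a; do
python3 -m handwheel '[[0,-0.5,-1.7,0.03,0],[0,0,0,0,0]]'>/dev/null; python3 -c 'from h import *;ft()'
python3 -m handwheel '[[0,-0.5,-1.7,0.03,0],[0,0,0,0,0]]'>/dev/null; python3 -c 'from h import *;ft()'
python3 -m handwheel '[[0,-0.5,-1.7,0.03,0],[0,0,0,0,0]]'>/dev/null; python3 -c 'from h import *;ft()'; done
```

```text
t 19.27 F tool xyz [0.1 2.1 2.1]  rel pin along(-y) 56.9 normal(z) 18.4 ang -1.442 height 233.8 xy [-86.8 -72.5]
t 19.52 F tool xyz [-0.4  1.6  3.4]  rel pin along(-y) 56.9 normal(z) 18.3 ang -1.473 height 233.8 xy [-87.5 -70.8]
t 19.77 F tool xyz [1.  0.2 2. ]  rel pin along(-y) 56.9 normal(z) 18.3 ang -1.503 height 233.8 xy [-88.2 -69.1]
```

```bash
for i in a; do
python3 -m handwheel '[[0,-0.5,-1.7,0.03,0],[0,0,0,0,0]]'>/dev/null; python3 -c 'from h import *;ft()'
python3 -m handwheel '[[0,-0.5,-1.7,0.03,0],[0,0,0,0,0]]'>/dev/null; python3 -c 'from h import *;ft()'
python3 -m handwheel '[[0,-0.5,-1.7,0.03,0],[0,0,0,0,0]]'>/dev/null; python3 -c 'from h import *;ft()'; done
```

```text
t 20.02 F tool xyz [0.2 1.7 1.4]  rel pin along(-y) 56.8 normal(z) 18.3 ang -1.533 height 233.8 xy [-88.8 -67.4]
t 20.27 F tool xyz [0.4 1.  2. ]  rel pin along(-y) 56.8 normal(z) 18.3 ang -1.563 height 233.8 xy [-89.4 -65.7]
t 20.52 F tool xyz [-0.3  1.3  2.1]  rel pin along(-y) 56.8 normal(z) 18.4 ang -1.593 height 233.8 xy [-89.9 -64.1]
```

```bash
for i in a; do
python3 -m handwheel '[[0,-0.6,-1.7,0.03,0],[0,0,0,0,0]]'>/dev/null; python3 -c 'from h import *;ft()'
python3 -m handwheel '[[0,-0.6,-1.7,0.03,0],[0,0,0,0,0]]'>/dev/null; python3 -c 'from h import *;ft()'
python3 -m handwheel '[[0,-0.6,-1.7,0.03,0],[0,0,0,0,0]]'>/dev/null; python3 -c 'from h import *;ft()'
python3 -m handwheel '[[0,-0.6,-1.7,0.03,0],[0,0,0,0,0]]'>/dev/null; python3 -c 'from h import *;ft()'; done
```

```text
t 20.77 F tool xyz [-0.4  1.5  1.9]  rel pin along(-y) 56.9 normal(z) 18.4 ang -1.623 height 233.8 xy [-90.5 -62.4]
t 21.02 F tool xyz [-0.1  2.   1.6]  rel pin along(-y) 57.0 normal(z) 18.4 ang -1.653 height 233.8 xy [-91.  -60.6]
t 21.27 F tool xyz [-0.   1.1  2.7]  rel pin along(-y) 57.1 normal(z) 18.4 ang -1.683 height 233.8 xy [-91.5 -58.9]
t 21.52 F tool xyz [-0.4  1.4  2.2]  rel pin along(-y) 57.1 normal(z) 18.4 ang -1.713 height 233.8 xy [-91.8 -57.1]
```

```bash
for i in a; do
python3 -m handwheel '[[0,-0.55,-1.7,0.03,0],[0,0,0,0,0]]'>/dev/null; python3 -c 'from h import *;ft()'
python3 -m handwheel '[[0,-0.55,-1.7,0.03,0],[0,0,0,0,0]]'>/dev/null; python3 -c 'from h import *;ft()'
python3 -m handwheel '[[0,-0.55,-1.7,0.03,0],[0,0,0,0,0]]'>/dev/null; python3 -c 'from h import *;ft()'
python3 -m handwheel '[[0,-0.55,-1.7,0.03,0],[0,0,0,0,0]]'>/dev/null; python3 -c 'from h import *;ft()'; done
```

```text
t 21.77 F tool xyz [0.7 1.5 1.9]  rel pin along(-y) 57.1 normal(z) 18.4 ang -1.743 height 233.8 xy [-92.1 -55.3]
t 22.02 F tool xyz [0.3 1.7 1.2]  rel pin along(-y) 57.1 normal(z) 18.5 ang -1.773 height 233.8 xy [-92.4 -53.6]
t 22.27 F tool xyz [-0.2  0.7  3.2]  rel pin along(-y) 57.1 normal(z) 18.6 ang -1.803 height 233.8 xy [-92.6 -51.9]
t 22.52 F tool xyz [-0.   2.   3.8]  rel pin along(-y) 57.1 normal(z) 18.7 ang -1.833 height 233.8 xy [-92.7 -50.2]
```

```bash
for i in a; do
python3 -m handwheel '[[0,-0.55,-1.7,0.03,0],[0,0,0,0,0]]'>/dev/null; python3 -c 'from h import *;ft()'
python3 -m handwheel '[[0,-0.4,-1.2,0.02,0],[0,0,0,0,0]]'>/dev/null; python3 -c 'from h import *;ft()'; done
```

```text
t 22.77 F tool xyz [0.3 0.8 4.2]  rel pin along(-y) 57.1 normal(z) 18.7 ang -1.863 height 233.9 xy [-92.8 -48.5]
t 23.02 F tool xyz [-0.4  1.7  4.8]  rel pin along(-y) 57.2 normal(z) 18.9 ang -1.884 height 233.8 xy [-92.9 -47.4]
```

```bash
for i in a; do
python3 -m handwheel '[[0,-0.4,-1.2,0.02,0],[0,0,0,0,0]]'>/dev/null; python3 -c 'from h import *;ft()'; done
```

```text
t 23.27 F tool xyz [0.1 1.3 5.7]  rel pin along(-y) 57.1 normal(z) 19.0 ang -1.904 height 233.9 xy [-92.9 -46.3]
```

```bash
for i in a; do
python3 -m handwheel '[[0,-0.4,-1.2,0.02,0],[0,0,0,0,0]]'>/dev/null; python3 -c 'from h import *;ft()'
python3 -m handwheel '[[0,-0.4,-1.2,0.02,0],[0,0,0,0,0]]'>/dev/null; python3 -c 'from h import *;ft()'; done
```

```text
t 23.52 F tool xyz [0.1 1.7 6. ]  rel pin along(-y) 57.2 normal(z) 19.1 ang -1.924 height 233.9 xy [-93.  -45.1]
t 23.77 F tool xyz [-0.3  2.3  6.9]  rel pin along(-y) 57.2 normal(z) 19.1 ang -1.944 height 233.9 xy [-92.9 -44. ]
```

```bash
for i in a; do
python3 -m handwheel '[[0,-0.4,-1.2,0.02,0],[0,0,0,0,0]]'>/dev/null; python3 -c 'from h import *;ft()'
python3 -m handwheel '[[0,-0.4,-1.2,0.02,0],[0,0,0,0,0]]'>/dev/null; python3 -c 'from h import *;ft()'; done
```

```text
t 24.02 F tool xyz [-0.1  1.7  7.2]  rel pin along(-y) 57.2 normal(z) 19.4 ang -1.964 height 233.9 xy [-93. -43.]
t 24.27 F tool xyz [0.4 1.8 7.5]  rel pin along(-y) 57.3 normal(z) 19.3 ang -1.984 height 233.9 xy [-92.9 -41.7]
```

```bash
for i in a; do
python3 -m handwheel '[[0,-0.4,-1.2,0.02,0],[0,0,0,0,0]]'>/dev/null; python3 -c 'from h import *;ft()'
python3 -m handwheel '[[0,-0.4,-1.2,0.02,0],[0,0,0,0,0]]'>/dev/null; python3 -c 'from h import *;ft()'
python3 -m handwheel '[[0,-0.4,-1.2,0.02,0],[0,0,0,0,0]]'>/dev/null; python3 -c 'from h import *;ft()'; done
```

```text
t 24.52 F tool xyz [-0.3  2.1  9.1]  rel pin along(-y) 57.3 normal(z) 19.6 ang -2.004 height 233.9 xy [-92.9 -40.8]
t 24.77 F tool xyz [-0.1  1.2  7.8]  rel pin along(-y) 57.3 normal(z) 19.4 ang -2.024 height 233.9 xy [-92.7 -39.4]
t 25.02 F tool xyz [0.7 1.5 8.9]  rel pin along(-y) 57.4 normal(z) 19.6 ang -2.044 height 233.9 xy [-92.7 -38.3]
```

```bash
for i in a; do
python3 -m handwheel '[[0,-0.4,-1.2,0.02,0],[0,0,0,0,0]]'>/dev/null; python3 -c 'from h import *;ft()'
python3 -m handwheel '[[0,-0.4,-1.2,0.02,0],[0,0,0,0,0]]'>/dev/null; python3 -c 'from h import *;ft()'; done
```

```text
t 25.27 F tool xyz [ 1.1  2.4 10.1]  rel pin along(-y) 57.4 normal(z) 20.0 ang -2.064 height 233.9 xy [-92.7 -37.5]
t 25.52 F tool xyz [-0.3  2.2 12.3]  rel pin along(-y) 57.4 normal(z) 20.4 ang -2.084 height 233.9 xy [-92.7 -36.6]
```

```bash
python3 -m handwheel '[[0,0,0,0,0]]'>/dev/null; python3 -c 'from h import *;ft()'; python3 -m handwheel '[[0,0,0,0,0]]'>/dev/null; python3 -c 'from h import *;ft()'; python3 -m handwheel '[[0,-0.2,-0.6,0.01,0],[0,0,0,0,0]]'>/dev/null; python3 -c 'from h import *;ft()'; python3 -m handwheel '[[0,0,0,0,0]]'>/dev/null; python3 -c 'from h import *;ft()'
```

```text
t 25.65 F tool xyz [ 0.6  2.5 12.4]  rel pin along(-y) 57.4 normal(z) 20.4 ang -2.084 height 233.9 xy [-92.7 -36.6]
t 25.77 F tool xyz [ 0.1  2.7 11.8]  rel pin along(-y) 57.4 normal(z) 20.4 ang -2.084 height 233.9 xy [-92.7 -36.6]
t 26.02 F tool xyz [ 0.5  2.3 13. ]  rel pin along(-y) 57.3 normal(z) 20.7 ang -2.094 height 233.9 xy [-92.7 -36.3]
t 26.15 F tool xyz [ 0.   2.1 13.1]  rel pin along(-y) 57.3 normal(z) 20.7 ang -2.094 height 233.9 xy [-92.7 -36.3]
```

```bash
python3 - <<'E'
from h import *
s,R=st();print((R.T@s["moment"]).round(3),(R.T@s["wrist_force"]).round(2))
E
python3 -m handwheel '[[0,0,0,0,0]]'>/dev/null
python3 - <<'E'
from h import *
s,R=st();print((R.T@s["moment"]).round(3),(R.T@s["wrist_force"]).round(2))
E
```

```text
[ 0.003 -2.035  0.394] [ 0.05  2.13 13.14]
[ 0.008 -2.053  0.428] [-0.03  2.47 12.46]
```

```bash
python3 -m handwheel '[[0,0,3,0,0],[0,0,4,0,0],[0,0,8,0,0],[0,0,15,0,0],[0,0,0,0,0]]'; python3 -c 'from h import *;ft()'; python3 -m handwheel '[[0,0,20,0,0],[-40,0,0,0,0],[-40,0,0,0,0],[0,0,0,0,0]]';python3 -c 'from h import *;rep()'
```

```text
time: 26.9
tcp_pos: [0.462, -0.0591, 0.2337]
ee_rot: [-1.626, 1.57, 2.806]
wrist_force: [-0.2, 0.3, -0.3]
width: -0.0003
t 26.90 F tool xyz [ 0.3 -0.3 -0.2]  rel pin along(-y) 57.7 normal(z) 49.2 ang -2.094 height 233.7 xy [-107.2  -60.8]
time: 27.4
tcp_pos: [0.4584, -0.0781, 0.3171]
ee_rot: [1.496, 1.564, -0.354]
wrist_force: [0.4, -0.0, -0.5]
width: -0.0003
t 27.4 ring xy [-115.3  -78.2] z 317.1 toolz ring ang -2.093 F ring [ 0.42 -0.14] -0.45 w -0.0003 q6 1.44
```

Run:
```python
from h import *
go(w2r([.28,-.34]),330)
```

```text
shift [-13.4 -99.1 301. ]
```

```bash
python3 -m handwheel '[[-2,-16,50,0,0],[-2,-16,50,0,0],[-2,-16,50,0,0],[-2,-16,50,0,0],[-2,-16,50,0,0]]'; python3 -m handwheel '[[-2,-16,50,0,0],[0,0,0,0,0]]'
python3 - <<'E'
from h import *
from rig import *
rep()
for n in("scene","top"):
    c=read_camera(n);np.savez(f"{n}2.npz",**c)
    cv2.imwrite(f"pics/{n}_f.png",c["frame"][:,:,::-1])
a=load("scene",2)["frame"][160:250,280:380,::-1];b=load("top",2)["frame"][140:220,285:385,::-1]
cv2.imwrite("pics/f1.png",cv2.convertScaleAbs(cv2.resize(a,None,fx=6,fy=6,interpolation=cv2.INTER_CUBIC),alpha=1.3))
cv2.imwrite("pics/f2.png",cv2.convertScaleAbs(cv2.resize(b,None,fx=7,fy=7,interpolation=cv2.INTER_CUBIC),alpha=1.3))
E
```

```text
time: 28.02
tcp_pos: [0.3098, -0.2965, 0.323]
ee_rot: [-2.718, 1.57, 1.715]
wrist_force: [-0.1, -0.4, 0.1]
width: -0.0001
time: 28.28
tcp_pos: [0.2798, -0.3417, 0.3246]
ee_rot: [-2.059, 1.569, 2.368]
wrist_force: [1.4, 1.0, -0.7]
width: 0.0
t 28.27 ring xy [-352.  -291.2] z 324.6 toolz ring ang -2.098 F ring [1.57 0.62] -0.69 w 0.0 q6 0.72
```

View pics/f1.png

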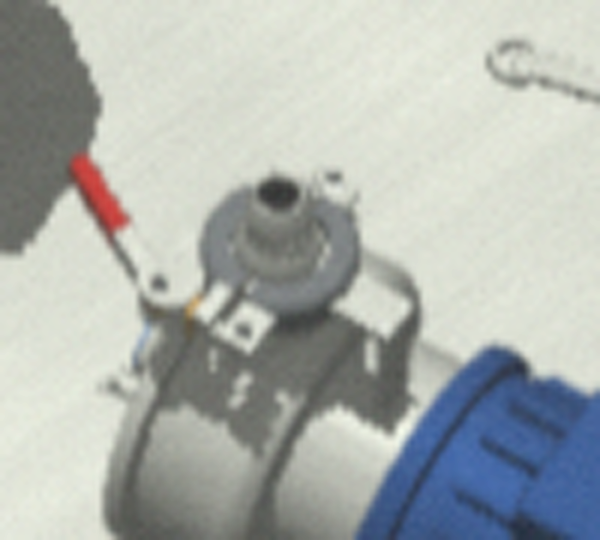

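View pics/f2.png

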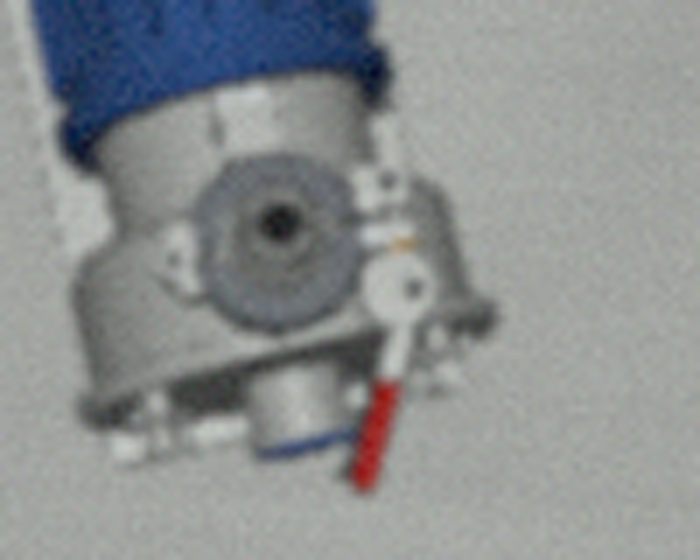

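View pics/top_f.png

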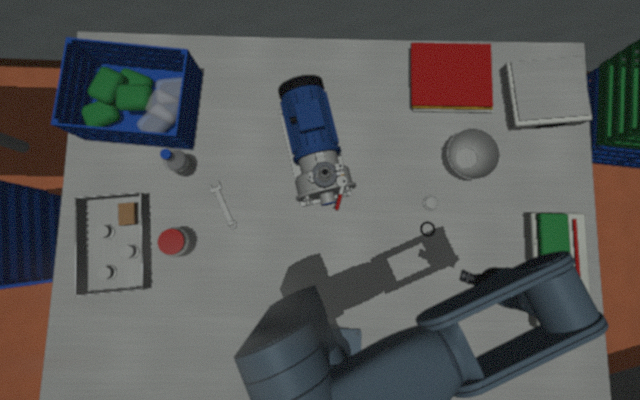

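Run:
```python
from h import *
t,s=load("top",2),load("scene",2)
T=lambda x,y:(285+x/7-.43,140+y/7-.43); S=lambda x,y:(280+x/6-.42,160+y/6-.42)
for n,a,b in(("spig",(279,222),(280,190)),("pin",(413,287),(158,283)),("redend",(365,487),(78,163)),("hinge",(179,258),(334,179)),("piv",(388,181),(244,328))):
    P,e=tri(t,T(*a),s,S(*b));print(n,w2r(P).round(1),(P[2]*1e3).round(1),round(e*1e3,1),w2r(onz(t,T(*a),.292 if n=="spig" else .256)).round(1))
p=w2r(onz(t,T(413,287),.256));r=w2r(onz(t,T(365,487),.254));d=r-p;phi=np.arctan2(-d[1],-d[0]);print("lever",.698-phi)
```

```text
spig [-1.8 -0.7] 293.2 1.7 [-0.9 -0.2]
pin [-31.9 -48.3] 255.7 3.5 [-30.6 -47.1]
redend [-101.9  -12.5] 247.9 1.8 [-101.9  -11.3]
hinge [ 0.3 38.3] 256.8 0.3 [ 0.5 38.4]
piv [ 11.4 -47.7] 256.6 1.5 [ 12.1 -47.3]
lever 1.1625037600344696
```

```bash
python3 -c 'from rig import *;print(hand_in())'
```

```text
the job is handed in; nothing more can be done
None
```

The clamp is closed on the hose tail and I handed the job in at about 28 s of the 72 s allowed. The hand-in reports no verdict.

- **Front half:** I pushed the ear round until it stopped dead. It did not move further under about 9.6 N.
- **Eye bolt:** I swung it into the slot by pushing the back of the lever. The lever pin is about 1–2 mm from where a seated bolt should put it.
- **Cam lever:** I folded it by feel. It began to bite at about 0.95 rad, and I stopped at 13 N on the grip, with the measured moment putting the contact at about 59 mm from the pin. Then I let go and backed the arm well clear.

**Last checks (pictures):**
- The lever stands at about 1.16 rad, so it hardly eased back.
- The ring is closed round both flanges.
- The top of the tail reads 293 mm high (292 expected). It is 1–2 mm off centre, and the views differ by about as much, so I can't tell that from zero.
- By eye, the other things on the bench look undisturbed; I did not measure them.
- The hinge pin read 2–3 mm from its given position; the bolt pivot read within 1 mm.

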